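# Take the spent filter off the vacuum quick coupling

### The arm

A 6-joint arm with a two-finger parallel gripper is mounted at the origin on the work surface. World frame = base frame: x ahead of the robot, y to its left, z up, the work surface at z = 0. Lengths are in mm, angles in rad, forces in N, time in s.
With the tool pointing down it reaches from about 275 to 750 mm from the base axis. Payload 10.2 kg.
Tool frame: the origin (TCP) lies between the finger pads; the fingertips stand 17 mm ahead of it and the grasp point (between the pads) lies 2 mm behind it (tips_ahead is the distance from the TCP to the fingertips, in mm); z points along the fingers, y is the line along which they close (so a half turn about z gives the same grasp; the last joint's range is limited). The gripper opens to 85 mm and grips with 20 to 120 N. Pads are 22 mm wide; open, the fingers measure 114 mm over their backs; the gripper's body (76 mm by 85 mm) begins 54 mm behind the grasp point. The pads swing forward as they close: fully open they stand 13 mm farther back than shut.
Start: joints at [-1.476, 0.313, 1.498, -0, 1.331, -0.223], TCP at [164.038, -498.721, 248.294] pointing down, gripper open.
Joint ranges: [-2.94, 2.94], [-0.97, 2.17], [0.19, 2.56], [-1.23, 4.37], [0.02, 3.11], [-2.88, 2.88]. Speed limits (rad/s): [2.39, 2.39, 3.01, 3.14, 3.14, 3.14].

### API

Orientations are given as a unit quaternion [w, x, y, z].
In Python, from rig import sense, capture, finish_job, boxes_of, tips_ahead gives the robot as it stands.
- The arm moves only by the tool drive_tool, never from a script. Its argument "commands" is text: rows parted by semicolons, each of 7 numbers parted by spaces: the shift along the world's x, y, z in units of 0.1 m (1.0 is 0.1 m), then the turn, a rotation vector about the world's x, y, z in units of pi/4 rad (1.0 is pi/4 rad), then the opening in per cent of the stroke, from 0 (shut) to 100 (fully open). A call has 1 to 20 rows; each row shifts and turns the commanded pose from where the row before left it; what a row does not reach is not made up. A row lasts 1/12 s, in which the tool goes at most 41.7 mm and 7.16 degrees, less where a joint would pass 70% of its speed; a pose out of reach is approached as far as the arm can. A call with a number of a shift or a turn outside -1 to 1 is refused whole. A call with a gripper value outside its range is refused whole. The fingers move at their own pace and stop on an object; "force" is the grip in N (left out, the last holds). Time passes only in rows, so rows that do not move let the fingers close. It gives the time, the measured TCP pose, the force, the opening and the grip force at its end, in the units of the state.
- sense(): the state, without advancing time (a new reading comes with each control period).
- capture(name): name is "side" or "top" or "wrist"; returns a dict with "pixels" (400x640x3 uint8, blue, green, red), "fov_y" (degrees; the focal length in pixels is half the picture's height over the tangent of half this angle, whatever the lens; pixels are square), "cx", "cy" (the principal point, pixels), "k1" (the pictures are not rectified: a ray, as slopes to the right and down, at radius r is drawn at 1 + k1 r^2 times it, then the intrinsics apply), "position" and "attitude" of the camera in the world; the wrist camera has in their place "tool_from_camera" (4x4, takes a point from camera to tool coordinates, whose origin is the TCP and whose axes are the flange's). Camera axes: x right, y down, z forward; pixel columns grow to the right and rows downward; lengths in mm; the calibration is good to about 2 mm. A picture is of the moment at which its call begins: read the wrist's pose just before it. There is no depth.
- finish_job(): hands the job in; it is judged then, once.
Trained networks look in a picture, given as the dict that the camera call returned (one of the last four; its "shot" number tells which), for a name from the list of things; names that differ only in an ending like _2 or _b are one class to them, and where a whole thing is asked for, a point or a joint stands for the part that bears it (a point fixed in the world has none). Each returns a list of dicts, best first, with "confidence" (0 to 1); they miss things now and then, are a little off and sometimes report something else, mostly with a low value. They report only what shows in the picture. A call takes as long as a camera call. They do not tell look-alikes from the thing itself.
- boxes_of(picture, name): "position" ([column, row] in pixels, amid what is visible of it).
The state is a dict: "time_s": time; "joints": joint angles; "dq": joint speeds; "tau": joint torques, N m; "eef_pos": TCP position; "ee_rot": TCP orientation; "force": force on the tool from outside, world axes, zero at the start; "wrist_torque": the same for the moment, N m; "grip_width": opening from 0.0 (shut) to 1.0 (fully open); "grip_force": force on a finger pad.
Only numpy, scipy, OpenCV 4.12 (cv2) and the standard library are available. Lean on these libraries where they do the work, as an engineer would, in place of code of your own. Each camera call takes 0.05 s, during which the arm holds its last target. There are 200 camera calls.

### The job

Take the spent, orange-banded filter off the vacuum manifold: press the coupling's spring sleeve down, gently, until the catch lets go and the filter pops up, then draw the filter straight out so that the sleeve springs fully forward again, and stand it nipple down and fully home in the empty hole of the grey rack, without ramming it. Never tug at the filter while it is still locked, do not force the sleeve against its stop, and leave the blue-banded filter, the jar, the dish and the meter where they are.

Things in the scene. Friction and masses are not known exactly. Their poses are not given: they have to be found in the camera images.
- manifold: Aluminium vacuum manifold fixed to the bench; origin on the bench, under the axis of its upright quick coupling. Block 36 mm high, 70 mm wide in x, reaching from 40 mm at -y to 135 mm at +y of the origin, with a lying round gauge (44 mm wide, top 69 mm above the bench) at y = +105 mm and a short copper pipe into the bench at x = +60 mm.
- coupling (a point): Point on the coupling's upright axis, 96 mm above the bench. Round it slides the steel sleeve (37 mm diameter), topped by a flat blue press flange: outer diameter 56, inner 31, 4 mm thick. With the sleeve forward the flange's top lies 0 to 7 mm below this point: it differs from coupling to coupling and must be felt. The filter's body stands above it.
- sleeve (a joint): Travel of the sleeve downwards, m: 0 forward, 0.009 hard stop. Spring 4.5 N at 0, 10 N at the stop; catch adds up to 2 N. Near 0.008 the catch frees the filter, which an ejector lifts 6 mm. Let go, the sleeve then stays back near 0.007 on the filter's collar; once the filter is drawn some 10 mm more (pull 1 to 5 N) it snaps forward, nudging the filter up. Over 30 N is forcing it.
- spent: The orange-banded filter; origin at the nipple's tip, z up along its axis. From the tip: stem 12 mm in diameter to 14 mm, taper, collar 20 mm in diameter from 18 to 28 mm, neck 9 mm in diameter to 38 mm, then the plastic body, 30 mm in diameter, to 68 mm. 0.10 to 0.16 kg. Locked, its tip is 60 mm above the bench. A pull or push of over 30 N on the coupling or rack is tugging or ramming.
- spent_grip (a point): Centre of the orange-banded filter's upright white plastic body, where to grasp it: a cylinder 30 mm in diameter, 30 mm high, so its top is 15 mm above and its shoulder 15 mm below this point. 17 mm above coupling while locked, 23 mm once popped up.
- spent_seat (a point): The same filter: point on its axis in the plane of its shoulder, the underside of the plastic body, 38 mm above the nipple's tip. 2 mm above coupling while locked, 8 mm once popped up; level with the rack's top when fully home in the rack.
- rack_hole0 (a point): Centre of the mouth of the empty hole in the grey rack, level with the rack's top, 50 mm above the bench. Hole 23.5 mm in diameter with a 1.5 mm chamfer, 42 mm deep. The rack is a block 75 x 150 x 50 mm fixed to the bench; its other hole lies 76 mm to +y of this one, in its own frame.
- rack: The grey rack, a block 75 x 150 x 50 mm fixed to the bench; origin under its centre, y along its length; empty hole at y = -38 mm, the blue-banded filter stands in the hole at y = +38 mm.
- spare_grip (a point): Centre of the body of the blue-banded filter, like the other, that stands in the rack's other hole; leave alone.
- reagent: Amber glass jar with a blue cap, 56 mm in diameter, 100 mm high; origin under its centre; leave alone.
- dish: White ceramic bowl, 90 mm in diameter, 40 mm high; origin under its centre; leave alone.
- meter: White and blue hand meter lying flat, 150 x 72 x 30 mm, long along its x; origin under its centre; leave alone.
There are look-alikes about, which are no part of the job. Of the things that look like the rack, take the one that is nearest to the robot's base at the start.

How it is judged:
By the outcome, as a careful person would: the job done as asked, in the order asked, and still so for the second after the job is handed in, with the robot touching nothing.
It also fails if it takes over 56 s, if anything falls off the work surface, if the arm or the gripper's body presses on something with over 40 N, if the wrist force passes 120 N, or if a joint passes its speed limit or range.

## Working session

There is one attempt and no reset: what is moved stays moved. The work goes in short steps, Python scripts to look and compute and a tool call to move; the robot and the scene stay as the last step left them, time stands still between calls to the robot, and variables do not carry over. Pictures are saved under pics/ and viewed, at most 10 in all, crops included, and the job is handed in when it is done.

Besides the shell and the picture viewer there is one more tool, called after ">>>" as name(argument=value, ...), one argument or row to a line, values as JSON. drive_tool: Moves the arm, as the interface text tells. Shifts and turns lie within -1 to 1; 1 stands for 0.1 m of shift or pi/4 rad of turn. Its arguments: {"type":"object","properties":{"commands":{"type":"string"},"force":{"type":"number"}},"required":["commands"]}

```bash
mkdir -p pics
cat > h.py <<'E'
import numpy as np, cv2
from rig import sense, capture, finish_job, boxes_of, tips_ahead
from scipy.spatial.transform import Rotation as R
def campose(p,s=None):
    if 'tool_from_camera' in p:
        q=s['ee_rot']; T=np.eye(4); T[:3,:3]=R.from_quat([q[1],q[2],q[3],q[0]]).as_matrix(); T[:3,3]=s['eef_pos']
        M=T@np.array(p['tool_from_camera']); return M[:3,3],M[:3,:3]
    a=np.array(p['attitude'],float)
    Rm=a if a.shape==(3,3) else R.from_quat([a[1],a[2],a[3],a[0]]).as_matrix()
    return np.array(p['position'],float),Rm
def ray(p,uv,s=None):
    f=200/np.tan(np.radians(p['fov_y'])/2)
    K=np.array([[f,0,p['cx']],[0,f,p['cy']],[0,0,1]])
    d=cv2.undistortPoints(np.array([[uv]],float),K,np.array([p['k1'],0,0,0,0.]))[0,0]
    o,Rm=campose(p,s); v=Rm@np.array([d[0],d[1],1]); return o,v
def atz(p,uv,z,s=None):
    o,v=ray(p,uv,s); return o+v*(z-o[2])/v[2]
def proj(p,X,s=None):
    f=200/np.tan(np.radians(p['fov_y'])/2); o,Rm=campose(p,s)
    c=Rm.T@(np.array(X)-o); x=c[:2]/c[2]; x=x*(1+p['k1']*(x@x)); return f*x+[p['cx'],p['cy']]
E
cat > a.py <<'E'
from h import *
s=sense(); print(s); print(tips_ahead if not callable(tips_ahead) else tips_ahead())
Z=dict(manifold=30,coupling=96,spent_grip=113,spent=100,rack_hole0=50,rack=50,spare_grip=65,reagent=100,dish=40,meter=30)
for c in ['top','side','wrist']:
    s=sense(); p=capture(c); cv2.imwrite(f'pics/{c}0.png',p['pixels'])
    print(c,{k:v for k,v in p.items() if k!='pixels'})
    for n,z in Z.items():
        for b in boxes_of(p,n)[:4]:
            if b['confidence']>.15: print(n,np.round(b['position']),round(b['confidence'],2),np.round(atz(p,b['position'],z,s)))
E
python3 a.py
```

```text
{'time_s': 0.0, 'joints': array([-1.47641203e+00,  3.13466264e-01,  1.49842627e+00,  3.36793599e-05,
        1.33101586e+00, -2.23404988e-01]), 'dq': array([ 0.00041293, -0.00236782, -0.00075904,  0.00068845, -0.00094858,
       -0.00047739]), 'tau': array([-4.65470439e-04, -4.12261462e+01, -2.59741956e+01, -3.53768564e-04,
        4.05949846e-03, -1.11600593e-05]), 'eef_pos': array([ 164.01638365, -498.47689615,  247.7308151 ]), 'ee_rot': array([-6.55447398e-04,  9.87403204e-01,  1.58222877e-01,  5.87312464e-05]), 'force': array([ 0.00576181, -0.02316298, -0.38725728]), 'wrist_torque': array([-0.00369299,  0.03951489,  0.01999267]), 'grip_force': 0.0, 'grip_width': 1.0008649572948376}
17.0
top {'fov_y': 44.144261326914354, 'cx': 320.5609035418636, 'cy': 196.6397647094794, 'k1': -0.02050083150377951, 'position': array([ 392.32188305,   86.08755652, 1676.80011505]), 'attitude': array([ 0.04656077, -0.70516508,  0.70533984, -0.05540769]), 'shot': 1}
manifold [277. 234.] 0.69 [507. 209.  30.]
coupling [275. 231.] 0.95 [510. 213.  96.]
coupling [292. 222.] 0.61 [538. 157.  96.]
coupling 
[... 1601 characters left out ...]
ack [288. 134.] 0.58 [ 778. -294.   50.]
spare_grip [349. 161.] 0.51 [ 569. -146.   65.]
reagent [358. 225.] 0.62 [530. 153. 100.]
dish [278. 163.] 0.95 [ 787. -148.   40.]
meter [370. 382.] 0.75 [488. 527.  30.]
wrist {'fov_y': 70.7122004542651, 'cx': 319.44257241259027, 'cy': 205.01101703499018, 'k1': -0.026237194424677045, 'tool_from_camera': array([[ 2.67406987e-05, -9.57041958e-01, -2.89949461e-01,
         7.38850630e+01],
       [ 9.99999977e-01,  8.74100970e-05, -1.96290871e-04,
        -2.78905502e-02],
       [ 2.13203110e-04, -2.89949449e-01,  9.57041938e-01,
        -1.25493622e+02],
       [ 0.00000000e+00,  0.00000000e+00,  0.00000000e+00,
         1.00000000e+00]]), 'shot': 3}
```

```bash
python3 -c "
import cv2
a=cv2.imread('pics/top0.png')[130:280,150:480];b=cv2.imread('pics/side0.png')[100:290,240:410]
cv2.imwrite('pics/c1.png',cv2.resize(a,None,fx=2.4,fy=2.4,interpolation=2));cv2.imwrite('pics/c2.png',cv2.resize(b,None,fx=3,fy=3,interpolation=2))"
```

```text
(no output)
```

View pics/c1.png

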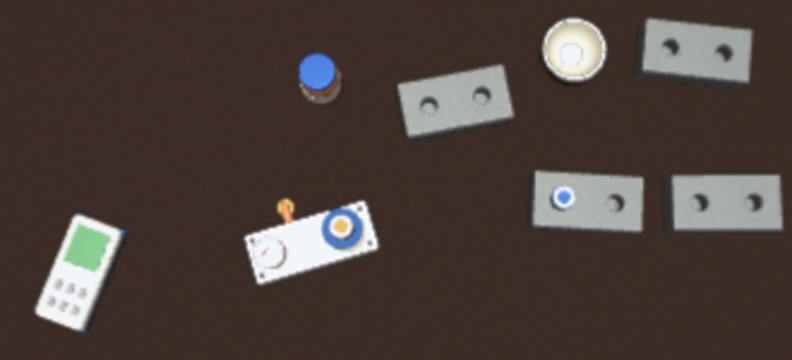

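View pics/c2.png

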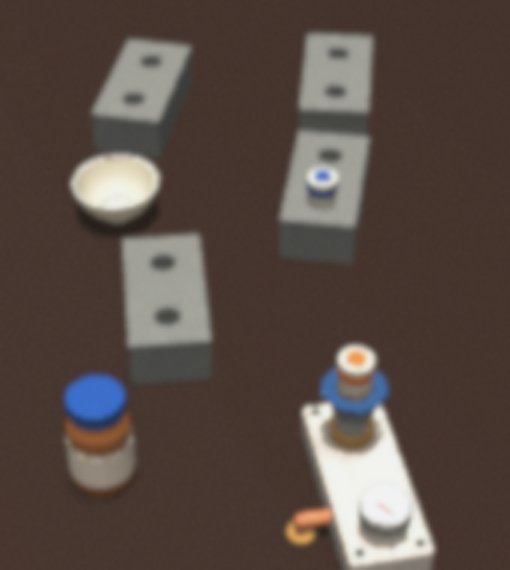

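Candidates for the rack (top image): (450,216), (337,167), (439,154) all with two empty holes, and (395,213), holding the blue-banded filter and nearest to the base (~590 mm). The last fits; empty hole is at about (407,215). The spent filter stands on the manifold at (292,225). I'll go over the rack first and confirm with the wrist camera.

>>> drive_tool(
  commands="0.28 0.205 -0.02 0 0 0 100;0.28 0.205 -0.02 0 0 0 100;0.28 0.205 -0.02 0 0 0 100;0.28 0.205 -0.02 0 0 0 100;0.28 0.205 -0.02 0 0 0 100;0.28 0.205 -0.02 0 0 0 100;0.28 0.205 -0.02 0 0 0 100;0.28 0.205 -0.02 0 0 0 100;0.28 0.205 -0.02 0 0 0 100;0.28 0.205 -0.02 0 0 0 100;0.28 0.205 -0.02 0 0 0 100;0.28 0.205 -0.02 0 0 0 100;0.28 0.205 -0.02 0 0 0 100;0.28 0.205 -0.02 0 0 0 100;0 0 0 0 0 0 100;0 0 0 0 0 0 100;0 0 0 0 0 0 100",
)

```text
time_s: 3.07
eef_pos: [555.8, -211.9, 220.1]
ee_rot: [-0.0, 0.987, 0.158, -0.0]
force: [-0.3, 0.0, -0.5]
grip_width: 0.999
grip_force: 0.0
```

```bash
cat > w.py <<'E'
from h import *; import sys
s=sense(); p=capture('wrist'); cv2.imwrite(f'pics/{sys.argv[1]}.png',p['pixels'])
print(np.round(s['eef_pos'],1),np.round(s['ee_rot'],4),np.round(s['force'],2),s['grip_width'],s['time_s'])
import pickle; pickle.dump((s,p),open(sys.argv[1]+'.pkl','wb'))
Z=dict(manifold=36,coupling=93,spent_grip=113,spent=100,rack_hole0=50,rack=50,spare_grip=65)
for n in sys.argv[2:]:
    for b in boxes_of(p,n)[:3]:
        print(n,np.round(b['position'],1),round(b['confidence'],2),np.round(atz(p,b['position'],Z[n],s),1))
E
python3 w.py w1 rack_hole0 rack spare_grip
```

```text
[ 555.8 -211.9  220.1] [-0.000e+00  9.874e-01  1.583e-01 -2.000e-04] [-0.27  0.04 -0.48] 0.9992939270304296 3.0667
rack_hole0 [529.2  27.8] 0.98 [ 768.  -349.7   50. ]
rack_hole0 [455.1 216.2] 0.91 [ 575.7 -364.6   50. ]
rack_hole0 [299.8 166.5] 0.78 [ 574.5 -183.9   50. ]
rack [526.5  29.2] 0.72 [ 766.  -347.9   50. ]
rack [182.5   6.2] 0.69 [682.6 -37.7  50. ]
rack [451.8 218.9] 0.64 [ 571.6 -362.5   50. ]
spare_grip [257.6 155.5] 0.92 [ 574.6 -141.2   65. ]
```

View pics/w1.png

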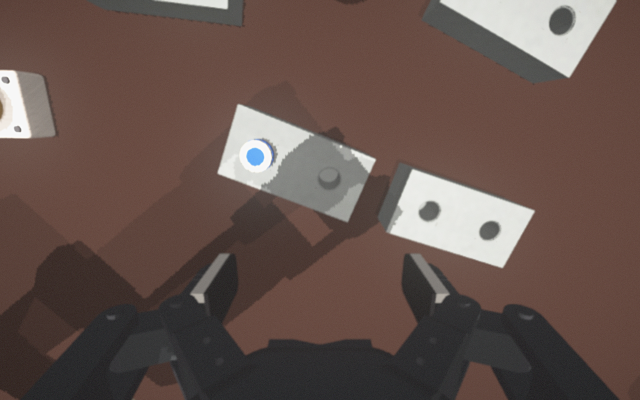

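The picture shows the blue-banded filter at (257,156) in the nearest rack, and its empty hole at (329,178). The rack is confirmed. On to the manifold.

>>> drive_tool(
  commands="-0.022 0.336 0.009 0 0 0 50;-0.022 0.336 0.009 0 0 0 50;-0.022 0.336 0.009 0 0 0 50;-0.022 0.336 0.009 0 0 0 50;-0.022 0.336 0.009 0 0 0 50;-0.022 0.336 0.009 0 0 0 50;-0.022 0.336 0.009 0 0 0 50;-0.022 0.336 0.009 0 0 0 50;-0.022 0.336 0.009 0 0 0 50;-0.022 0.336 0.009 0 0 0 50;-0.022 0.336 0.009 0 0 0 50;0 0 0 0 0 0 50;0 0 0 0 0 0 50;0 0 0 0 0 0 50",
)

```text
time_s: 4.43
eef_pos: [531.9, 157.0, 230.3]
ee_rot: [0.0, 0.987, 0.158, 0.0]
force: [-0.1, -0.3, 0.1]
grip_width: 0.501
grip_force: 0.0
```

```bash
python3 w.py w2 coupling spent_grip manifold; python3 -c "
import pickle;from h import *
s,p=pickle.load(open('w1.pkl','rb'))
for uv in [(329,178),(238,105),(218,174),(347,221),(376,157)]: print(atz(p,uv,50,s).round(1))
print(atz(p,(257,156),80,s).round(1)); print(callable(tips_ahead))
print(sense()['grip_width'], tips_ahead() if callable(tips_ahead) else tips_ahead)"
```

```text
[531.9 157.  230.3] [2.000e-04 9.875e-01 1.579e-01 0.000e+00] [-0.15 -0.32  0.07] 0.501043576956143 4.4333
coupling [268.2 177.8] 0.66 [536.9 209.8  93. ]
coupling [564.8 220. ] 0.49 [588.8 -85.5  93. ]
spent_grip [320.9 207.6] 0.85 [530.3 155.1 113. ]
manifold [268. 177.] 0.57 [523.6 216.7  36. ]
[ 572.5 -217.    50. ]
[ 614.2 -107.3   50. ]
[ 539.8 -103.4   50. ]
[ 532.7 -251.8   50. ]
[ 609.  -256.5   50. ]
[ 576.7 -143.3   80. ]
False
0.49642738487522714 17.0
```

View pics/w2.png

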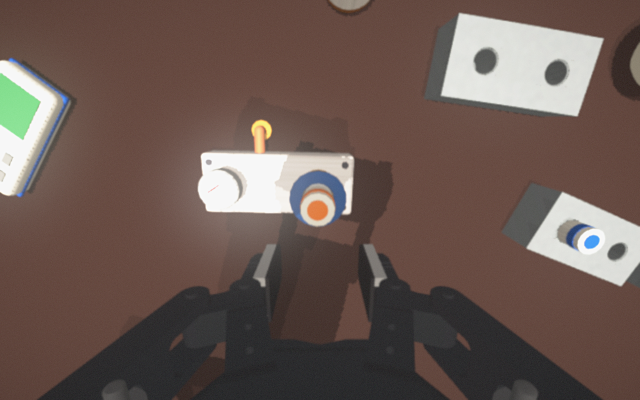

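```bash
cat > seg.py <<'E'
import pickle,sys;from h import *
s,p=pickle.load(open(sys.argv[1]+'.pkl','rb')); zt=float(sys.argv[2]); x0,x1,y0,y1=map(int,sys.argv[3:7])
im=p['pixels'][y0:y1,x0:x1]; h=cv2.cvtColor(im,cv2.COLOR_BGR2HSV)
for n,m,z in [('orange',(h[...,0]<18)&(h[...,1]>150)&(h[...,2]>140),zt),('blue',(h[...,0]>95)&(h[...,0]<125)&(h[...,1]>120)&(h[...,2]>50),93)]:
    k,l,st,c=cv2.connectedComponentsWithStats(m.astype(np.uint8))
    for i in range(1,k):
        if st[i,4]>60:
            con=cv2.findContours((l==i).astype(np.uint8),0,1)[0][0]; 
            hull=cv2.convexHull(con)
            e=cv2.fitEllipse(con); uv=np.array(e[0])+[x0,y0]
            print(n,st[i],'ell',uv.round(1),np.round(e[1],1),atz(p,uv,z,s).round(1),'cen',atz(p,c[i]+[x0,y0],z,s).round(1), 'diam',[np.round(np.linalg.norm(atz(p,np.array([st[i,0],e[0][1]])+[x0,y0],z,s)-atz(p,np.array([st[i,0]+st[i,2],e[0][1]])+[x0,y0],z,s)),1)])
E
python3 seg.py w2 128 285 352 165 235
```

```text
orange [ 23  36  19  19 283] ell [317.1 210. ] [17.7 18.6] [531.7 159.1 128. ] cen [531.7 159.1 128. ] diam [np.float64(16.1)]
blue [ 46  11  14  44 191] ell [328.5 196.5] [27.9 41.6] [537.3 149.6  93. ] cen [538.  138.6  93. ] diam [np.float64(13.5)]
```

>>> drive_tool(
  commands="0 0.02 -0.2 0 0 0 50;0 0 -0.2 0 0 0 50;0 0 -0.2 0 0 0 50;0 0 -0.15 0 0 0 50;0 0 -0.1 0 0 0 50;0 0 -0.1 0 0 0 50;0 0 -0.06 0 0 0 50;0 0 0 0 0 0 50;0 0 0 0 0 0 50",
)

```text
time_s: 5.38
eef_pos: [532.1, 159.8, 129.6]
ee_rot: [0.0, 0.987, 0.158, 0.0]
force: [1.1, -0.0, -0.4]
grip_width: 0.502
grip_force: 0.0
```

```bash
python3 w.py w3;  python3 seg.py w3 128 240 400 150 330; python3 -c "
import pickle;from h import *
s,p=pickle.load(open('w3.pkl','rb'))
for X in [(531.7,159.1,128),(531.7,159.1,93)]: print(proj(p,X,s).round(1))
s,p=pickle.load(open('w2.pkl','rb'));print(proj(p,(531.7,159.1,93),s).round(1))
"
```

```text
[532.1 159.8 129.6] [0.000e+00 9.874e-01 1.581e-01 3.000e-04] [ 1.14 -0.04 -0.4 ] 0.5019244815309919 5.3833
orange [ 55  84  53  23 284] ell [319.6 283.7] [67.9 96. ] [525.4 157.6 128. ] cen [548.7 164.1 128. ] diam [np.float64(27.3)]
orange [ 64 108  34  30 813] ell [320.8 272.8] [29.4 33.2] [531.7 159.  128. ] cen [531.7 159.  128. ] diam [np.float64(17.3)]
blue [ 84  53  40  68 860] ell [345.4 231.4] [28.2 64. ] [544.4 147.   93. ] cen [545.  144.9  93. ] diam [np.float64(24.8)]
[320.6 272.7]
[320.4 243.8]
[317.3 198.9]
```

View pics/w3.png

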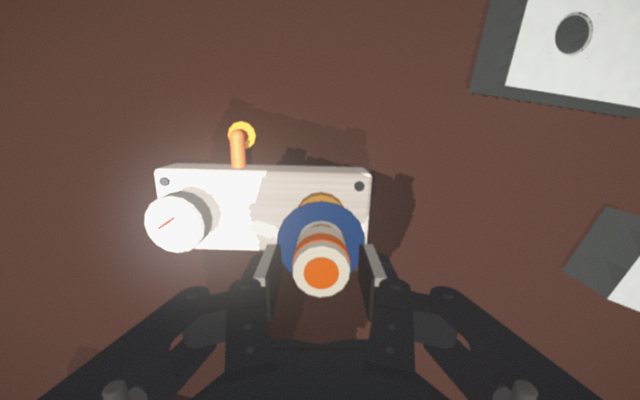

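The orange top is at (320,272), centred between the fingers at columns ~275 and ~366. I'll lower slowly and feel for the flange.

>>> drive_tool(
  commands="0 0 -0.04 0 0 0 50;0 0 -0.04 0 0 0 50;0 0 -0.03 0 0 0 50;0 0 -0.02 0 0 0 50;0 0 0 0 0 0 50;0 0 0 0 0 0 50",
)

```text
time_s: 5.93
eef_pos: [531.8, 159.9, 116.1]
ee_rot: [-0.0, 0.987, 0.158, -0.0]
force: [-0.7, 0.3, 0.0]
grip_width: 0.5
grip_force: 0.0
```

>>> drive_tool(
  commands="0 0 -0.01 0 0 0 50;0 0 -0.01 0 0 0 50;0 0 -0.01 0 0 0 50;0 0 0 0 0 0 50;0 0 0 0 0 0 50",
)

```text
time_s: 6.35
eef_pos: [531.8, 159.9, 113.1]
ee_rot: [-0.0, 0.987, 0.158, -0.0]
force: [-0.6, -0.7, 1.2]
grip_width: 0.5
grip_force: 0.0
```

>>> drive_tool(
  commands="0 0 -0.01 0 0 0 50;0 0 -0.01 0 0 0 50;0 0 -0.01 0 0 0 50;0 0 0 0 0 0 50;0 0 0 0 0 0 50",
)

```text
time_s: 6.77
eef_pos: [531.9, 159.9, 110.2]
ee_rot: [0.0, 0.987, 0.158, 0.0]
force: [0.3, 0.2, 0.8]
grip_width: 0.5
grip_force: 0.3
```

>>> drive_tool(
  commands="0 0 -0.01 0 0 0 50;0 0 -0.01 0 0 0 50;0 0 0 0 0 0 50;0 0 0 0 0 0 50",
)

```text
time_s: 7.1
eef_pos: [531.9, 159.9, 108.5]
ee_rot: [0.0, 0.987, 0.158, 0.0]
force: [-1.5, 0.1, 4.6]
grip_width: 0.499
grip_force: 2.3
```

>>> drive_tool(
  commands="0 0 -0.01 0 0 0 50;0 0 -0.01 0 0 0 50;0 0 0 0 0 0 50;0 0 0 0 0 0 50",
)

```text
time_s: 7.43
eef_pos: [531.9, 159.9, 106.6]
ee_rot: [0.0, 0.987, 0.158, 0.0]
force: [-1.3, -1.1, 5.1]
grip_width: 0.503
grip_force: 2.8
```

>>> drive_tool(
  commands="0 0 -0.01 0 0 0 50;0 0 -0.01 0 0 0 50;0 0 0 0 0 0 50;0 0 0 0 0 0 50",
)

```text
time_s: 7.77
eef_pos: [532.0, 159.9, 104.7]
ee_rot: [0.0, 0.987, 0.158, 0.0]
force: [-3.0, -0.8, 8.1]
grip_width: 0.497
grip_force: 3.4
```

>>> drive_tool(
  commands="0 0 -0.01 0 0 0 50;0 0 -0.01 0 0 0 50;0 0 0 0 0 0 50;0 0 0 0 0 0 50",
)

```text
time_s: 8.1
eef_pos: [531.9, 159.9, 102.5]
ee_rot: [0.0, 0.987, 0.158, 0.0]
force: [-2.2, -0.8, 5.3]
grip_width: 0.498
grip_force: 2.8
```

```bash
python3 w.py w4;  python3 seg.py w4 128 240 400 150 350; python3 -c "
import pickle;from h import *
s,p=pickle.load(open('w4.pkl','rb'))
for z in (128,134): print(proj(p,(531.7,159.1,z),s).round(1))"
```

```text
[531.9 159.9 102.5] [0.000e+00 9.874e-01 1.583e-01 2.000e-04] [-2.17 -0.82  5.33] 0.49841362451066307 8.1
orange [ 45 116  75  39 741] ell [321.4 332.1] [ 85.8 126.2] [519.  154.9 128. ] cen [544.5 163.3 128. ] diam [np.float64(32.4)]
orange [  59  152   46   39 1370] ell [321.6 320.9] [37.4 44.6] [524.6 156.6 128. ] cen [524.6 156.6 128. ] diam [np.float64(19.6)]
blue [  75   63   52   73 1153] ell [339.7 244.4] [43.1 71.6] [546.1 153.5  93. ] cen [551.2 152.8  93. ] diam [np.float64(27.2)]
[321.3 305.9]
[321.4 315.4]
```

The filter's top shows higher (row 321 vs 306 predicted if locked) and the force dropped: it popped. I'll rise to grasp height and check.

>>> drive_tool(
  commands="0 0 0.02 0 0 0 50;0 0 0.03 0 0 0 50;0 0 0.05 0 0 0 50;0 0 0.05 0 0 0 50;0 0 0.05 0 0 0 50;0 0 0.045 0 0 0 50;0 0 0 0 0 0 50;0 0 0 0 0 0 50;0 0 0 0 0 0 50",
)

```text
time_s: 8.9
eef_pos: [531.7, 159.9, 126.5]
ee_rot: [-0.0, 0.987, 0.158, -0.0]
force: [0.6, -0.5, 0.3]
grip_width: 0.502
grip_force: 0.0
```

```bash
python3 w.py w5;  python3 seg.py w5 134 240 400 150 350; python3 -c "
import pickle;from h import *
s,p=pickle.load(open('w5.pkl','rb'))
for z in (128,134): print(proj(p,(531.7,159.1,z),s).round(1))"
```

```text
[531.7 159.9 126.5] [-0.000e+00  9.874e-01  1.582e-01 -2.000e-04] [ 0.63 -0.5   0.34] 0.5018689471091985 8.9
orange [ 53  93  60  30 391] ell [320.  294.8] [ 71.7 100.4] [524.7 157.3 134. ] cen [547.4 163.7 134. ] diam [np.float64(29.1)]
orange [ 63 120  37  32 956] ell [321.2 285.6] [31.7 36.5] [529.8 158.4 134. ] cen [529.8 158.4 134. ] diam [np.float64(17.8)]
blue [ 79  51  44  64 948] ell [344.6 227.1] [27.  65.5] [547.6 149.1  93. ] cen [547.9 147.5  93. ] diam [np.float64(26.6)]
[321.  275.3]
[321.1 281.9]
```

View pics/w5.png

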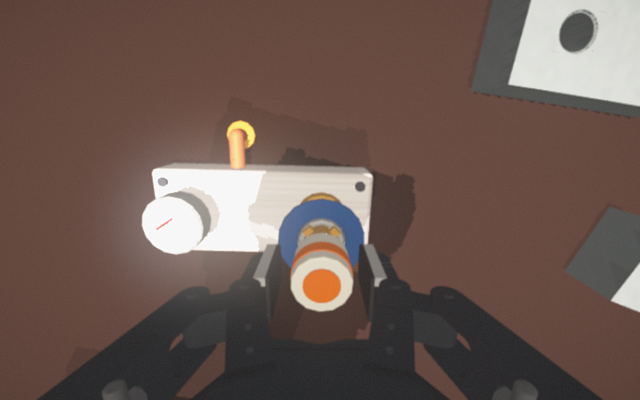

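Popped: the neck now shows above the flange at (321,228), and the body top is at (321,286), between the fingers. Grip.

>>> drive_tool(
  commands="-0.01 0 0 0 0 0 40;0 0 0 0 0 0 20;0 0 0 0 0 0 20;0 0 0 0 0 0 20;0 0 0 0 0 0 20;0 0 0 0 0 0 20",
  force=35,
)

```text
time_s: 9.45
eef_pos: [530.7, 159.7, 126.4]
ee_rot: [0.0, 0.987, 0.158, -0.0]
force: [0.1, -2.4, -2.1]
grip_width: 0.338
grip_force: 34.6
```

>>> drive_tool(
  commands="0 0 0.01 0 0 0 20;0 0 0.01 0 0 0 20;0 0 0.01 0 0 0 20;0 0 0.01 0 0 0 20;0 0 0 0 0 0 20",
)

```text
time_s: 9.87
eef_pos: [530.8, 159.8, 130.9]
ee_rot: [0.0, 0.987, 0.158, -0.0]
force: [-0.9, -2.5, -3.1]
grip_width: 0.339
grip_force: 34.8
```

>>> drive_tool(
  commands="0 0 0.015 0 0 0 20;0 0 0.015 0 0 0 20;0 0 0.015 0 0 0 20;0 0 0.015 0 0 0 20;0 0 0.015 0 0 0 20;0 0 0.015 0 0 0 20;0 0 0.015 0 0 0 20;0 0 0.02 0 0 0 20;0 0 0 0 0 0 20",
)

```text
time_s: 10.62
eef_pos: [530.9, 160.0, 143.6]
ee_rot: [-0.0, 0.987, 0.158, 0.0]
force: [-1.4, -1.6, 0.4]
grip_width: 0.335
grip_force: 35.1
```

>>> drive_tool(
  commands="0 0 0.05 0 0 0 20;0 0 0.1 0 0 0 20;0 0 0.1 0 0 0 20;0 0 0.1 0 0 0 20;0 0 0.1 0 0 0 20;0 0 0 0 0 0 20;0 0 0 0 0 0 20",
)

```text
time_s: 11.2
eef_pos: [531.1, 159.9, 188.9]
ee_rot: [0.0, 0.987, 0.158, 0.001]
force: [-0.1, -0.9, -1.6]
grip_width: 0.34
grip_force: 34.9
```

```bash
python3 w.py w6; python3 seg.py w6 134 200 440 100 399
```

```text
[531.1 159.9 188.9] [0.000e+00 9.874e-01 1.582e-01 7.000e-04] [-0.14 -0.88 -1.63] 0.3404662746370095 11.2
orange [ 90 140  60  28 386] ell [318.1 289.3] [70.4 94. ] [487.4 146.7 134. ] cen [519.4 154.9 134. ] diam [np.float64(44.2)]
orange [101 167  37  33 961] ell [319.  283.1] [32.  36.4] [492.6 147.7 134. ] cen [492.6 147.7 134. ] diam [np.float64(27.1)]
blue [127  83  26  54 564] ell [338.6 208.1] [25.7 48.1] [540.  146.3  93. ] cen [538.9 141.9  93. ] diam [np.float64(21.4)]
```

View pics/w6.png

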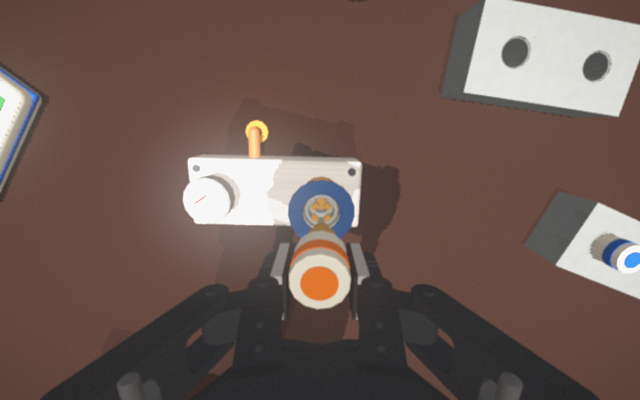

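```bash
python3 -c "
import pickle;from h import *
s,p=pickle.load(open('w6.pkl','rb'))
im=p['pixels'].astype(int)
for z in (85,92):
    c=proj(p,(531.7,159.1,z),s)
    t=np.linspace(0,2*np.pi,60); q=np.array([proj(p,(531.7+28*np.cos(a),159.1+28*np.sin(a),z),s) for a in t])
    print(z,c.round(1),q.min(0).round(1),q.max(0).round(1))
h=cv2.cvtColor(p['pixels'],cv2.COLOR_BGR2HSV); m=(h[...,0]>95)&(h[...,0]<125)&(h[...,1]>100)
for r in (195,200,205,210,215): 
    c=np.where(m[r,270:380])[0]+270; print(r,c.min(),c.max())
ys=np.where(m[:,315:325].any(1))[0]; print(ys[(ys>150)][:3])
T=atz(p,(319,283.1),s['eef_pos'][2]+7.6,s);print('top',T.round(1))
for z in (7.6,-22.4,-32): print(proj(p,(T[0],T[1],s['eef_pos'][2]+z),s).round(1))
"
```

```text
85 [320.7 209.7] [287.9 177.4] [353.4 239.8]
92 [320.7 212.3] [287.  179.1] [354.4 243.1]
195 311 348
200 336 350
205 339 352
210 341 352
215 341 352
[181 182 183]
top [530.2 159.9 196.5]
[319.  283.1]
[319.1 254.5]
[319.1 247.3]
```

Filter is out, and the flange's far edge at row ~180 fits the forward height. Carry it over to the rack hole.

>>> drive_tool(
  commands="0.02 -0.15 0 0 0 0 20;0.03 -0.3 0 0 0 0 20;0.04 -0.35 0 0 0 0 20;0.04 -0.35 0 0 0 0 20;0.04 -0.35 0 0 0 0 20;0.04 -0.35 0 0 0 0 20;0.04 -0.35 0 0 0 0 20;0.04 -0.35 0 0 0 0 20;0.04 -0.35 0 0 0 0 20;0.04 -0.35 0 0 0 0 20;0.03 -0.3 0 0 0 0 20;0.022 -0.22 0 0 0 0 20;0 0 -0.1 0 0 0 20;0 0 -0.15 0 0 0 20;0 0 -0.1 0 0 0 20;0 0 0 0 0 0 20;0 0 0 0 0 0 20",
)

```text
time_s: 12.67
eef_pos: [572.9, -216.5, 152.7]
ee_rot: [-0.001, 0.987, 0.159, -0.001]
force: [-0.9, -0.2, -1.7]
grip_width: 0.336
grip_force: 34.9
```

```bash
python3 w.py w7 rack_hole0; python3 -c "
from h import *
s=sense()
p=capture('side'); tz=s['eef_pos'][2]-60.4
print(proj(p,(572.4,-217.5,50)),proj(p,(s['eef_pos'][0]-.9,s['eef_pos'][1],tz)))
a=p['pixels'][70:210,270:410]; a=cv2.resize(a,(560,560),interpolation=cv2.INTER_CUBIC)
w=cv2.imread('pics/w7.png')[130:400,170:470]; w=cv2.resize(w,None,fx=.8,fy=.8)
o=np.zeros((560,800,3),np.uint8);o[:,:560]=a;o[:216,560:800]=w[:216]
cv2.imwrite('pics/s7.png',o)"
```

```text
[ 572.9 -216.5  152.7] [-5.000e-04  9.874e-01  1.585e-01 -6.000e-04] [-0.9  -0.23 -1.67] 0.3359532209044965 12.6667
rack_hole0 [566.5  33.2] 0.94 [ 758.9 -345.5   50. ]
rack_hole0 [470.1 252.8] 0.87 [ 577.1 -357.5   50. ]
rack_hole0 [278.4 190.3] 0.74 [ 578.7 -178.3   50. ]
[348.81711203 150.73840615] [349.25132011 139.55266779]
```

View pics/s7.png

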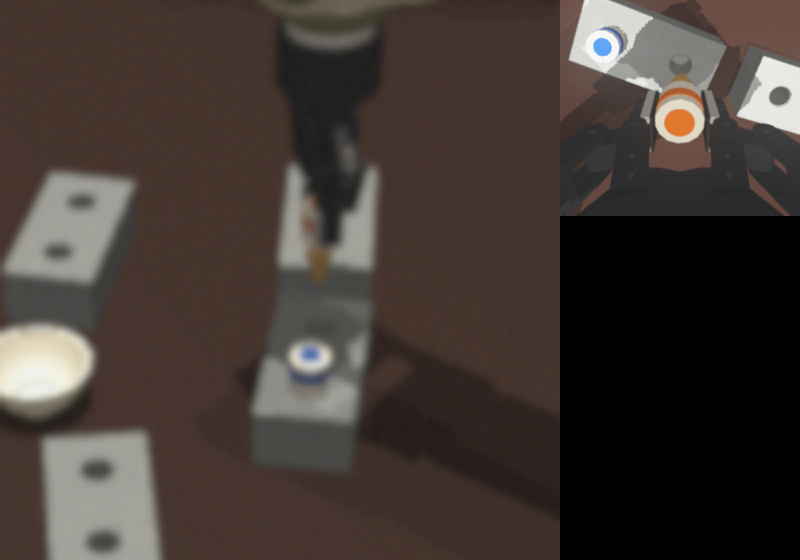

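```bash
python3 -c "
import pickle;from h import *
s,p=pickle.load(open('w7.pkl','rb'))
print(atz(p,(321,211),50,s).round(1), proj(p,(572.4,-217.5,50),s).round(1))
t=np.linspace(0,2*np.pi,60);q=np.array([proj(p,(572.4+11.75*np.cos(a),-217.5+11.75*np.sin(a),50),s) for a in t])
im=p['pixels'].copy(); im=cv2.resize(im[180:250,280:360],None,fx=8,fy=8,interpolation=2)
cv2.polylines(im,[np.int32((q-[280,180]+.5)*8)],True,(0,255,0),1)
for n,z in(('tip',-60.4),('top',7.6)):
    print(n,proj(p,(s['eef_pos'][0]-.9,s['eef_pos'][1],s['eef_pos'][2]+z),s).round(1))
cv2.imwrite('pics/z7.png',im)"; python3 seg.py w7 160.3 250 400 200 399
```

```text
[ 572.6 -217.7   50. ] [320.7 211.1]
tip [319.2 229.8]
top [318.9 283.1]
orange [ 40  40  60  28 409] ell [318.8 289.8] [70.5 95.4] [ 568.5 -217.5  160.3] cen [ 589.5 -211.3  160.3] diam [np.float64(28.9)]
orange [ 51  67  37  33 962] ell [319.  283.1] [32.  36.4] [ 572.  -216.5  160.3] cen [ 572.  -216.5  160.3] diam [np.float64(17.7)]
```

View pics/z7.png

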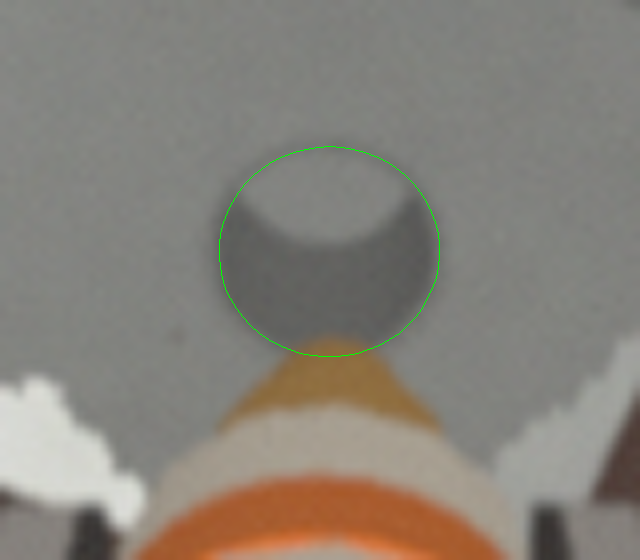

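The predicted hole rim lies on the picture's; the nipple's tip shows at column 321.5, over the hole (320.7). Lower in.

>>> drive_tool(
  commands="0 -0.004 -0.1 0 0 0 20;0 0 -0.15 0 0 0 20;0 0 -0.1 0 0 0 20;0 0 -0.04 0 0 0 20;0 0 -0.03 0 0 0 20;0 0 -0.03 0 0 0 20;0 0 -0.03 0 0 0 20;0 0 -0.03 0 0 0 20;0 0 0 0 0 0 20",
)

```text
time_s: 13.57
eef_pos: [572.9, -217.5, 101.8]
ee_rot: [-0.0, 0.987, 0.158, -0.0]
force: [-0.6, 0.6, -1.0]
grip_width: 0.343
grip_force: 35.0
```

>>> drive_tool(
  commands="0 0 -0.025 0 0 0 20;0 0 -0.025 0 0 0 20;0 0 -0.025 0 0 0 20;0 0 -0.025 0 0 0 20;0 0 0 0 0 0 20",
)

```text
time_s: 13.98
eef_pos: [572.8, -217.4, 91.6]
ee_rot: [-0.0, 0.987, 0.158, -0.0]
force: [-0.6, -0.5, -1.2]
grip_width: 0.337
grip_force: 35.0
```

>>> drive_tool(
  commands="0 0 -0.025 0 0 0 20;0 0 -0.025 0 0 0 20;0 0 -0.025 0 0 0 20;0 0 -0.025 0 0 0 20;0 0 0 0 0 0 20",
)

```text
time_s: 14.4
eef_pos: [572.6, -217.3, 81.4]
ee_rot: [-0.001, 0.987, 0.158, -0.001]
force: [-2.6, 0.6, -2.3]
grip_width: 0.343
grip_force: 35.3
```

>>> drive_tool(
  commands="0 0 -0.01 0 0 0 20;0 0 -0.01 0 0 0 20;0 0 -0.01 0 0 0 20;0 0 -0.01 0 0 0 20;0 0 -0.01 0 0 0 20;0 0 0 0 0 0 20",
)

```text
time_s: 14.9
eef_pos: [572.7, -217.4, 77.0]
ee_rot: [-0.0, 0.987, 0.158, -0.001]
force: [-4.7, 1.5, -0.3]
grip_width: 0.336
grip_force: 35.4
```

>>> drive_tool(
  commands="0 0 -0.01 0 0 0 20;0 0 -0.01 0 0 0 20;0 0 0 0 0 0 20;0 0 0 0 0 0 20",
)

```text
time_s: 15.23
eef_pos: [572.7, -217.4, 75.0]
ee_rot: [-0.0, 0.987, 0.158, -0.0]
force: [-5.0, 0.6, 0.6]
grip_width: 0.339
grip_force: 35.4
```

>>> drive_tool(
  commands="-0.01 0 0 0 0 0 20;0 0 0 0 0 0 20;0 0 -0.01 0 0 0 20;0 0 0 0 0 0 20;0 0 0 0 0 0 20",
)

```text
time_s: 15.65
eef_pos: [572.2, -217.6, 74.2]
ee_rot: [0.0, 0.987, 0.158, 0.0]
force: [-0.7, 1.1, -1.6]
grip_width: 0.34
grip_force: 35.2
```

>>> drive_tool(
  commands="0 0 -0.01 0 0 0 20;0 0 0 0 0 0 20;0 0 0 0 0 0 20",
)

```text
time_s: 15.9
eef_pos: [572.1, -217.6, 73.2]
ee_rot: [0.0, 0.987, 0.158, 0.0]
force: [-0.2, 1.0, -1.8]
grip_width: 0.344
grip_force: 35.2
```

>>> drive_tool(
  commands="0 0 -0.01 0 0 0 20;0 0 0 0 0 0 20;0 0 0 0 0 0 20",
)

```text
time_s: 16.15
eef_pos: [572.1, -217.6, 72.2]
ee_rot: [0.0, 0.987, 0.158, 0.0]
force: [-1.0, -0.2, -1.9]
grip_width: 0.338
grip_force: 35.3
```

>>> drive_tool(
  commands="0 0 -0.005 0 0 0 20;0 0 0 0 0 0 20;0 0 0 0 0 0 20",
)

```text
time_s: 16.4
eef_pos: [572.1, -217.6, 71.7]
ee_rot: [0.0, 0.987, 0.158, 0.0]
force: [-0.4, 0.0, -1.9]
grip_width: 0.34
grip_force: 35.3
```

>>> drive_tool(
  commands="0 0 -0.005 0 0 0 20;0 0 -0.005 0 0 0 20;0 0 0 0 0 0 20;0 0 0 0 0 0 20",
)

```text
time_s: 16.73
eef_pos: [572.1, -217.5, 70.7]
ee_rot: [0.0, 0.987, 0.158, 0.0]
force: [-0.3, 0.4, -1.6]
grip_width: 0.336
grip_force: 35.3
```

>>> drive_tool(
  commands="0 0 -0.005 0 0 0 20;0 0 0 0 0 0 20;0 0 0 0 0 0 20",
)

```text
time_s: 16.98
eef_pos: [572.1, -217.5, 70.2]
ee_rot: [0.0, 0.987, 0.158, 0.0]
force: [-0.2, -0.7, -2.1]
grip_width: 0.337
grip_force: 35.3
```

>>> drive_tool(
  commands="0 0 -0.005 0 0 0 20;0 0 0 0 0 0 20;0 0 0 0 0 0 20",
)

```text
time_s: 17.23
eef_pos: [572.1, -217.6, 70.0]
ee_rot: [0.0, 0.987, 0.158, 0.0]
force: [-1.7, 0.6, 2.6]
grip_width: 0.336
grip_force: 35.7
```

>>> drive_tool(
  commands="0 0 -0.005 0 0 0 20;0 0 0 0 0 0 20;0 0 0 0 0 0 20",
)

```text
time_s: 17.48
eef_pos: [572.2, -217.6, 69.9]
ee_rot: [0.0, 0.987, 0.158, 0.0]
force: [-3.6, 1.7, 6.5]
grip_width: 0.343
grip_force: 36.0
```

Contact at home height. Release and withdraw straight up.

>>> drive_tool(
  commands="0 0 0.005 0 0 0 20;0 0 0 0 0 0 38;0 0 0 0 0 0 45;0 0 0 0 0 0 52;0 0 0 0 0 0 52;0 0 0 0 0 0 52;0 0 0.03 0 0 0 52;0 0 0.1 0 0 0 52;0 0 0.2 0 0 0 52;0 0 0.3 0 0 0 52;0 0 0.3 0 0 0 52;0 0 0.3 0 0 0 52;0 0 0 0 0 0 52;0 0 0 0 0 0 52",
)

```text
time_s: 18.65
eef_pos: [572.5, -217.8, 195.0]
ee_rot: [0.001, 0.987, 0.158, 0.002]
force: [0.0, -0.1, -0.3]
grip_width: 0.521
grip_force: 0.0
```

```bash
python3 w.py w8; python3 seg.py w8 80 200 440 100 399; python3 -c "
import pickle;from h import *
s,p=pickle.load(open('w8.pkl','rb'))
print(proj(p,(572.4,-217.5,80),s),proj(p,(572.4,-217.5,83),s))
b=boxes_of(capture('wrist'),'spent_grip')
c=capture('side')['pixels']; a=cv2.resize(c[100:200,300:400],(400,400),interpolation=2); e=cv2.resize(c[200:300,310:410],(400,400),interpolation=2)
w=p['pixels'][100:300,140:540]
cv2.imwrite('pics/f8.png',np.vstack([np.hstack([a,e]),np.hstack([w,w*0])]))"
```

```text
[ 572.5 -217.8  195. ] [0.0013 0.9874 0.1582 0.0016] [ 0.   -0.05 -0.33] 0.5206435863996239 18.65
orange [110  98  19  17 260] ell [319.  205.9] [16.6 18.1] [ 572.9 -217.5   80. ] cen [ 573.  -217.5   80. ] diam [np.float64(17.0)]
blue [ 28  68  19  18 264] ell [236.6 176.7] [16.7 18.3] [ 579.4 -144.2   93. ] cen [ 579.4 -144.2   93. ] diam [np.float64(15.6)]
[318.7857055  206.48518872] [318.78801721 207.47888011]
```

View pics/f8.png

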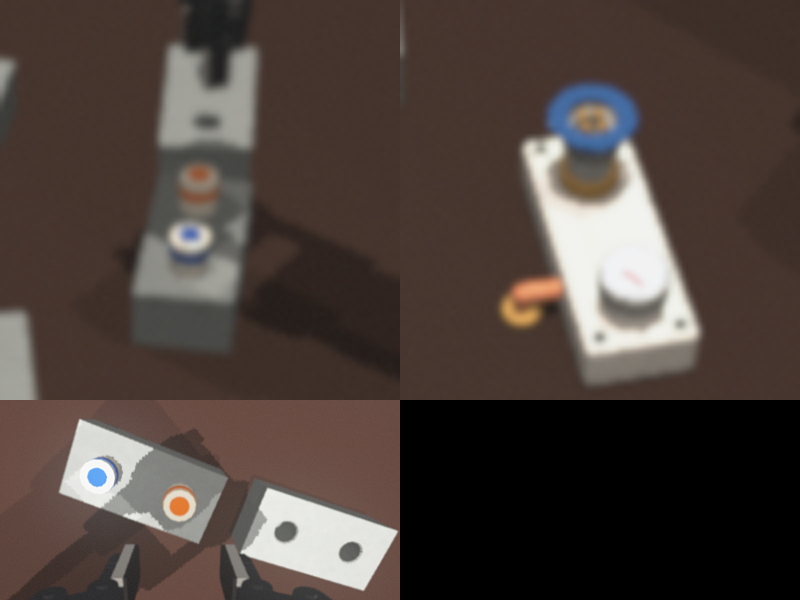

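The spent filter stands level with the blue one, centred at (319,206) on the predicted home pixel. A last check of the sleeve against the first side picture, then hand in.

```bash
python3 -c "
from h import *
def f(im):
    h=cv2.cvtColor(im,cv2.COLOR_BGR2HSV)[200:260,330:390]; m=(h[...,0]>95)&(h[...,0]<125)&(h[...,1]>120)&(h[...,2]>60)
    y,x=np.where(m); return x.min()+330,x.max()+330,y.min()+200,y.max()+200
p=capture('side'); print(f(cv2.imread('pics/side0.png')),f(p['pixels']),proj(p,(531.7,159.1,92)),proj(p,(531.7,159.1,85)))
if f(p['pixels'])[3]<=f(cv2.imread('pics/side0.png'))[3]+1: print(finish_job())"
```

```text
(np.int64(347), np.int64(368), np.int64(224), np.int64(237)) (np.int64(347), np.int64(368), np.int64(222), np.int64(237)) [357.38632604 228.78172452] [357.2596249 230.6971383]
the job is handed in; nothing more can be done
None
```

The spent filter is off the manifold, standing nipple down and fully home in the empty hole of the grey rack. The sleeve is fully forward again, and the job was handed in at about 19 s of the 56 s allowed.

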